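# Register a mould frame in the press tray

## Task

Pull the loading tray of the small moulding press out to its stop. Then put the aluminium mould frame upright on the tray, its long sides along the side stop, and push it home into the corner so that it bears firmly against the front stop and the side stop at the same time. Finish while still holding the frame pressed against both stops, tray fully out; do not disturb the rubber mould and the eye loupe that lie nearby.

Things in the scene. Friction and masses are not known exactly. Their poses are not given: they have to be found in the camera images.
- tray (a joint): how far the loading tray is pulled out of the press, in m: 0 fully in, 0.100 fully out at its stop. It slides straight along the corner point's -x direction (towards the robot), with about 3 N of friction, and stays where it is left.
- tray_handle (a point): middle of the tray's handle: a level round bar 10 mm thick along the tray's y, 54 mm free between the two 10 mm uprights that carry it, 75 mm above the work surface, 42 mm in front of the tray plate's front edge (and of the housing, when the tray is in); nothing else is under or beside it. Axes of the tray (x into the press, y left, z up). Moves with the tray.
- corner (a point): inner corner of the two stops on the tray plate's upper face, 28 mm above the work surface. x points into the press, away from the front stop; y left, away from the side stop; z up. Fully out, the plate is clear of the housing for 92 mm in x and 116 mm in y. A seated frame has its centre at x 30, y 23, z 23 mm from here. Moves with the tray.
- stop_front (a point): front stop of the tray: steel bar 8 mm thick in x, 116 mm long in y, 9 mm high above the tray plate, along the plate's front edge (robot side), fixed to the tray; it bears the frame's short face on its +x side. This point: middle of its bearing face.
- stop_side (a point): side stop of the tray: steel bar 80 mm long in x, 8 mm thick in y, 9 mm high above the tray plate, along the plate's right edge as seen from the robot, fixed to the tray; it bears the frame's long face on its +y side. This point: middle of its bearing face.
- frame_center (a point): centre of the loose aluminium mould frame, half-way up: a block 60 mm long (its x), 46 mm wide (its y), 46 mm high, about 0.3 kg, with a 36 x 24 mm window straight through its height. It stands upright on the work surface; can be gripped across its 46 mm width. Its outer faces are flat; end for end it is the same.
- mould: rubber mould, a low rounded orange block 46 x 56 x 23 mm lying on the work surface; origin at the centre of its underside. Leave alone.
- eye_loupe: black eye loupe, a short cup 34 mm across and 30 mm high standing on the work surface; origin at the centre of its underside. Leave alone.
- press: the moulding press, fixed: a grey housing 130 mm deep (x), 150 mm wide (y), 98 mm high, open at the front; handwheel 72 mm across on top, up to 147 mm high, 22 mm behind its centre. Origin at the centre of its underside, x away from the robot's side, y left. With the tray in, the front edge of the tray plate is level with the housing's front.

How it is judged:
By the outcome, as a careful person would: the job done as asked, in the order asked, and still so for the second after the job is handed in, while the arm keeps its last pose, push and grip.
It also fails if it takes over 58 s, if anything falls off the work surface, if the arm or the gripper's body presses on something with over 40 N, if the wrist force passes 120 N, or if a joint passes its speed limit or range.

## Robot

A 6-joint arm with a two-finger parallel gripper is mounted at the origin on a cart in front of the work surface, level with it; the furniture and walls round the work are solid. World frame = base frame: x ahead of the robot, y to its left, z up, the work surface at z = 0. Lengths are in m, angles in degrees, forces in N, time in s.
With the tool pointing down it reaches from about 0.325 to 1 m from the base axis. Payload 5.1 kg.
Tool frame: the origin (TCP) lies midway between the tips of the shut fingers; the grasp point (between the pads) lies robot.tcp_to_grasp behind it (robot.tcp_to_grasp is the distance from the TCP to the grasp point, in m); z points along the fingers, y is the direction in which the jaws open and shut (so a half turn about z gives the same grasp; the last joint's range is limited). The gripper opens to 85 mm and grips with 20 to 120 N. Pads are 22 mm wide; open, the fingers measure 114 mm over their backs; the gripper's body (76 mm by 85 mm) begins 54 mm behind the grasp point. The pads swing forward as they close: fully open they stand 13 mm farther back than shut.
Start: joints at [59.324, 7.093, 94.555, -0, 78.352, -4.733], TCP at [0.284, 0.584, 0.231] pointing down, gripper open.
Joint ranges: [-149.61, 149.61], [-58.7, 133.49], [1.44, 155.28], [-77.14, 257.14], [18.33, 153.61], [-166.67, 166.67]. Speed limits (degrees/s): [147.25, 147.25, 180, 180, 180, 180].

## Interface

Orientations are given as [roll, pitch, yaw] about the fixed x, y, z axes, in that order (R = Rz(yaw) Ry(pitch) Rx(roll)).
In Python, from plant import observe, cams, robot, spot_in gives the robot as it stands.
- The arm moves only by the tool carry_out, never from a script. Its argument "series" is a list of rows, each an object of numbers: "tx", "ty", "tz": the shift along the tool's x, y, z in units of 60 mm (1.0 is 60 mm); "wx", "wy", "wz": the turn, a rotation vector about the tool's x, y, z in units of 8 degrees (1.0 is 8 degrees); "jaw": the opening in per cent of the stroke, from 0 (shut) to 100 (fully open). A call has 1 to 10 rows; each row is the pose to reach, as a shift and turn from the pose commanded when the call began, along the tool's axes at that moment; what a row does not reach only later rows make up. A row lasts 1/8 s, in which the tool goes at most 62.5 mm and 10.7 degrees, less where a joint would pass 70% of its speed; a pose out of reach is approached as far as the arm can. A call with a gripper value outside its range is refused whole. The fingers move at their own pace and stop on an object; "force" is the grip in N (left out, the last holds). Time passes only in rows, so rows that repeat a pose let the fingers close. It gives the time, the measured TCP pose, the force and the opening at its end, in the units of the state.
- observe(): the state, without advancing time (a new reading comes with each control period).
- cams.get_image(name): name is "scene" or "top" or "wrist"; returns a dict with "pixels" (400x640x3 uint8, red, green, blue), "depth" (400x640 float32, m along the optical axis (not along the pixel's ray), 0 where there is no reading), "intrinsics" (3x3 intrinsics, pixels), "eye" and "orientation" of the camera in the world. Camera axes: x right, y down, z forward; pixel columns grow to the right and rows downward; lengths in m; the calibration is good to about 2 mm. A picture is of the moment at which its call begins.
- robot.sign_off(): hands the job in, once; it reports no verdict.
Trained networks look in the newest picture that a camera, given by its name, has taken for a name from the list of things; names that differ only in an ending like _2 or _b are one class to them, and where a whole thing is asked for, a point or a joint stands for the part that bears it (a point fixed in the world has none). Each returns a list of dicts, best first, with "score" (0 to 1); they miss things now and then, are a little off and sometimes report something else, mostly with a low value. They report only what shows in the picture. A call takes as long as a camera call.
- spot_in(query, camera): "box" ([left, top, width, height] in pixels, round what is visible of it).
The state is a dict: "t": time; "joints": joint angles; "joint_vel": joint speeds; "joint_efforts": joint torques, N m; "tool_pos": TCP position; "tcp_rot": TCP orientation; "force": force on the tool from outside, world axes, zero at the start; "ft_torque": the same for the moment, N m; "finger_gap": opening from 0.0 (shut) to 1.0 (fully open).
Only numpy, scipy, OpenCV 4.12 (cv2) and the standard library are available. Lean on these libraries where they do the work, as an engineer would, in place of code of your own. Each camera call takes 0.05 s, during which the arm holds its last target.

## Working session

There is one attempt and no reset: what is moved stays moved. The work goes in short steps, Python scripts to look and compute and a tool call to move; the robot and the scene stay as the last step left them, time stands still between calls to the robot, and variables do not carry over. Pictures are saved under pics/ and viewed, and the job is handed in when it is done.

Besides the shell and the picture viewer there is one more tool, called after ">>>" as name([rows], argument=value, ...), one row to a line, values as JSON. carry_out: Moves the arm, as the interface text tells. Its arguments: {"type":"object","properties":{"series":{"type":"array"},"force":{"type":"number"}},"required":["series"]}

```bash
ls; mkdir -p pics; cat > h.py <<'E'
import numpy as np, cv2
from plant import observe, cams, robot, spot_in
from scipy.spatial.transform import Rotation as R
def snap(n,f=None):
    im=cams.get_image(n)
    if f: cv2.imwrite('pics/'+f,im['pixels'][:,:,::-1])
    return im
def pose(im):
    o=np.array(im['orientation'],float)
    if o.shape==(3,3): return o
    if o.size==4: return None
    return R.from_euler('xyz',o,degrees=True).as_matrix()
def cloud(im):
    K=np.array(im['intrinsics']);d=im['depth'];v,u=np.mgrid[0:d.shape[0],0:d.shape[1]]
    c=np.stack([(u-K[0,2])/K[0,0]*d,(v-K[1,2])/K[1,1]*d,d],-1)
    w=c@pose(im).T+np.array(im['eye']); w[d==0]=np.nan
    return w
def proj(im,p):
    K=np.array(im['intrinsics']);c=(np.atleast_2d(p)-np.array(im['eye']))@pose(im)
    return np.stack([K[0,0]*c[:,0]/c[:,2]+K[0,2],K[1,1]*c[:,1]/c[:,2]+K[1,2]],-1)
E
python3 - <<'E'
from h import *
print(observe(),robot.tcp_to_grasp)
for n in['scene','top','wrist']:
    im=snap(n,n+'1.png'); print(n,im['eye'],im['orientation'],im['intrinsics'])
    for q in['tray_handle','frame_center','mould','eye_loupe','press','stop_front','stop_side']:
        print(q,[(s['box'],round(s['score'],2)) for s in spot_in(q,n)[:2]])
E
```

```text
pics
{'t': 0.0, 'joints': array([ 5.93230876e+01,  7.13387788e+00,  9.46357214e+01,  5.48808465e-04,
        7.83519921e+01, -4.73404948e+00]), 'joint_vel': array([ 0.02615001, -0.06220114, -0.04230957, -0.04194084,  0.0666839 ,
       -0.06038876]), 'joint_efforts': array([-4.10085268e-04, -4.23597836e+01, -3.65464783e+01, -9.83692735e-05,
        6.85002218e-03, -7.61384342e-06]), 'tool_pos': array([0.28407712, 0.58394251, 0.2300318 ]), 'tcp_rot': array([-1.79878868e+02, -1.05704670e-02,  1.54057014e+02]), 'force': array([ 0.86820638, -0.41848665, -0.10935552]), 'ft_torque': array([ 0.01935741, -0.02937608, -0.01407631]), 'finger_gap': 1.0014036122128498} 0.0187
scene [ 0.18975905 -0.32432629  0.59727427] [-126.6666616    -1.29372894  -25.56990728] [[461.86532042   0.         320.57855387]
 [  0.         461.86532042 199.26262983]
 [  0.           0.           1.        ]]
tray_handle [([260.5, 167.7, 53.2, 44.0], 0.7)]
frame_center [([320.7, 225.4, 37.7, 44.7], 0.72)]
mould [([292.0, 293.1, 39.4, 36.4], 0.63)]
eye_loupe [([336.7, 297.0, 20.9, 26.3], 0.93)]
press [([249.7, 118.7, 9
[... 497 characters left out ...]
ld [([361.3, 224.1, 25.3, 16.0], 0.88), ([372.4, 202.4, 18.1, 17.3], 0.41)]
eye_loupe [([372.9, 205.9, 16.8, 15.5], 0.66)]
press [([182.2, 136.4, 90.3, 94.3], 0.88)]
stop_front [([224.3, 184.9, 48.9, 42.2], 0.9)]
stop_side [([225.2, 184.6, 47.7, 43.6], 0.84)]
wrist [0.21893382 0.61630629 0.37319835] [1.63307321e+02 9.35291877e-03 6.40662562e+01] [[277.6401107    0.         317.96154359]
 [  0.         277.6401107  199.731918  ]
 [  0.           0.           1.        ]]
tray_handle [([238.9, 301.3, 58.7, 43.9], 0.74)]
frame_center [([150.5, 369.7, 27.6, 28.7], 0.84)]
mould []
eye_loupe []
press [([239.9, 291.0, 123.4, 56.1], 0.68)]
stop_front []
stop_side [([238.4, 302.4, 58.4, 44.9], 0.59)]
```

```bash
python3 - <<'E'
from h import *
a=cv2.imread('pics/scene1.png');b=cv2.imread('pics/top1.png')
cv2.imwrite('pics/sc.png',cv2.resize(a[90:350,200:420],None,fx=2.3,fy=2.3))
cv2.imwrite('pics/tc.png',cv2.resize(b[120:260,160:420],None,fx=3,fy=3))
E
```

```text
(no output)
```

View pics/sc.png

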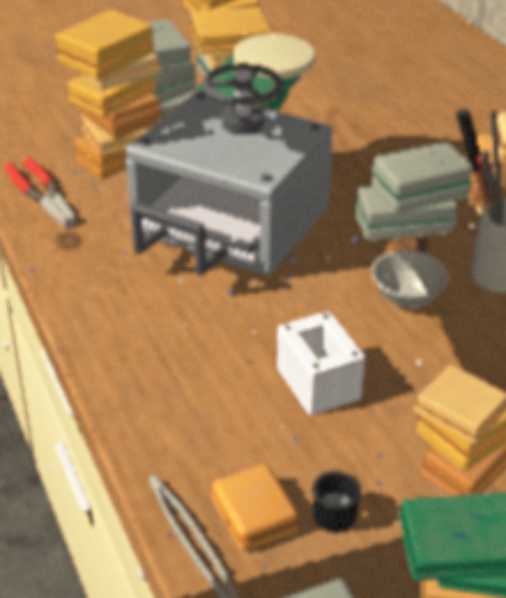

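View pics/tc.png

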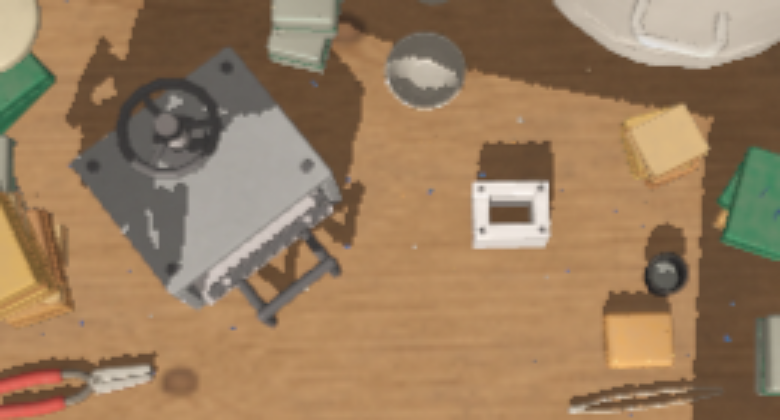

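View pics/wrist1.png

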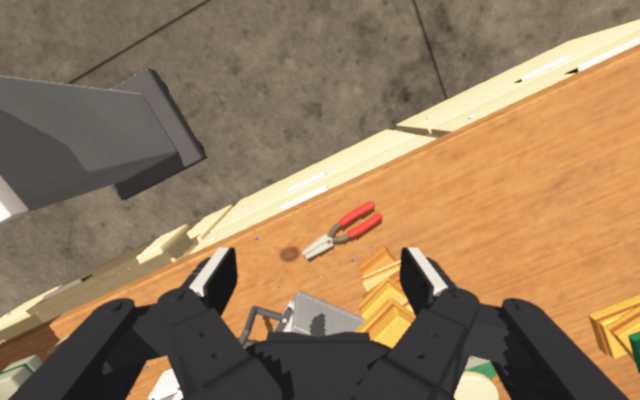

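The views show the press rotated clockwise in the top view, with the handle bar near top-camera pixel (258,214). The white frame is at about (331,191), the mould at (373,232) and the loupe at (381,211). Next I'll measure them.

```bash
cat >> h.py <<'E'
def rect(P):
    P=P.reshape(-1,3);P=P[np.isfinite(P).all(1)]
    (c,s,a)=cv2.minAreaRect((P[:,:2]*1000).astype(np.float32))
    return np.array(c),np.array(s),a,len(P),np.median(P[:,2])*1000
E
python3 - <<'E'
from h import *
for n in ['top','scene']:
    im=snap(n);W=cloud(im)
    fb={'top':[315,175,35,36],'scene':[315,220,50,55]}[n]
    pb={'top':[175,130,105,100],'scene':[240,110,115,105]}[n]
    def crop(b): x,y,w,h=b; return W[y:y+h,x:x+w]
    def band(P,a,b):
        m=(P[...,2]>a)&(P[...,2]<b); return P[m]
    print(n,'table z',np.nanmedian(crop([280,230,30,20] if n=='top' else [280,235,30,20])[...,2]))
    print('frame',rect(band(crop(fb),.040,.053)), rect(band(crop(fb),.012,.053)))
    print('press top',rect(band(crop(pb),.092,.104)))
    P=band(crop(pb),.068,.086); np.save(f'/tmp/h_{n}.npy',P); print('handle band',len(P)); print((P*1000).round()[:80:2].tolist())
E
```

```text
top table z -6.562707013191282e-05
frame (array([502.30090332, 221.82452393]), array([46.03559494, 60.48336792]), 1.2513468265533447, 337, np.float64(45.7665773306839)) (array([502.48208618, 221.64758301]), array([46.22160339, 60.41772461]), 0.6256639361381531, 426, np.float64(45.181992925277804))
press top (array([509.00561523, 483.91439819]), array([131.18637085, 216.7257843 ]), 37.67546844482422, 3183, np.float64(97.83576310275355))
handle band 218
[[522.0, 362.0, 84.0], [520.0, 364.0, 83.0], [522.0, 360.0, 74.0], [519.0, 364.0, 79.0], [518.0, 367.0, 73.0], [508.0, 380.0, 85.0], [498.0, 581.0, 69.0], [492.0, 580.0, 71.0], [487.0, 579.0, 75.0], [485.0, 579.0, 74.0], [482.0, 578.0, 76.0], [480.0, 577.0, 78.0], [477.0, 577.0, 80.0], [478.0, 575.0, 71.0], [475.0, 576.0, 76.0], [473.0, 578.0, 76.0], [474.0, 575.0, 70.0], [470.0, 575.0, 77.0], [468.0, 576.0, 79.0], [468.0, 573.0, 75.0], [463.0, 362.0, 79.0], [466.0, 573.0, 75.0], [460.0, 367.0, 80.0], [460.0, 362.0, 80.0], [464.0, 575.0, 76.0], [464.0, 572.0, 72.0], [458.0, 367.0, 79.0], [458.0, 362.0, 81.0], [458.0, 358.0, 77.0], [461.
[... 876 characters left out ...]
3.0, 646.0, 77.0], [666.0, 642.0, 78.0], [672.0, 642.0, 77.0], [677.0, 641.0, 77.0], [680.0, 636.0, 78.0], [686.0, 636.0, 77.0], [690.0, 632.0, 78.0], [699.0, 633.0, 76.0], [622.0, 660.0, 76.0], [626.0, 657.0, 76.0], [631.0, 655.0, 76.0], [635.0, 653.0, 76.0], [641.0, 653.0, 75.0], [642.0, 644.0, 79.0], [650.0, 648.0, 76.0], [653.0, 644.0, 77.0], [658.0, 641.0, 77.0], [662.0, 639.0, 78.0], [669.0, 642.0, 75.0], [671.0, 634.0, 78.0], [676.0, 633.0, 78.0], [682.0, 634.0, 76.0], [685.0, 628.0, 78.0], [690.0, 626.0, 78.0], [695.0, 626.0, 77.0], [617.0, 651.0, 78.0], [623.0, 651.0, 77.0], [629.0, 651.0, 76.0], [631.0, 644.0, 78.0], [638.0, 647.0, 76.0], [641.0, 642.0, 77.0], [647.0, 643.0, 76.0]]
```

```bash
python3 - <<'E'
from h import *
for n in ['top','scene']:
    im=snap(n);W=cloud(im)
    z=W[...,2]+(0.0018 if n=='scene' else 0)
    m=((z>.093)&(z<.103)).astype(np.uint8)
    x,y,w,h={'top':[170,125,115,110],'scene':[235,105,125,115]}[n]
    k=np.zeros_like(m);k[y:y+h,x:x+w]=1
    m&=k; m=cv2.morphologyEx(m,cv2.MORPH_OPEN,np.ones((3,3)))
    N,L,S,C=cv2.connectedComponentsWithStats(m)
    i=1+np.argmax(S[1:,4]); P=W[L==i]; print(n,'press',S[i],rect(P))
    a=cv2.boxPoints(cv2.minAreaRect((P[:,:2]*1000).astype(np.float32)));print(a.round(1).tolist())
    # handle
    X,Y=W[...,0]*1000,W[...,1]*1000
    m=(z>.068)&(z<.084)&(X>370)&(X<470)&(Y>340)&(Y<460)
    P=W[m]*1000; print('handle',len(P),rect(P/1000))
    c=P[:,:2].mean(0);u,s,vt=np.linalg.svd(P[:,:2]-c);print(c,np.degrees(np.arctan2(vt[0,1],vt[0,0])))
    q=(P[:,:2]-c)@vt.T;print(np.percentile(q,[0,5,50,95,100],axis=0).T)
E
```

```text
top press [ 185  136   84   82 2882] (array([528.74505615, 457.24523926]), array([129.15086365, 150.35760498]), 37.03096008300781, 2882, np.float64(97.85895438502334))
[[431.8999938964844, 478.3999938964844], [522.5, 358.29998779296875], [625.5999755859375, 436.1000061035156], [535.0, 556.2000122070312]]
handle 141 (array([438.91186523, 388.59881592]), array([ 9.77385712, 72.25134277]), 37.41496658325195, 141, np.float64(78.78759849135764))
[438.73897983 387.97597924] 127.87700658333823
[[-35.71744544 -32.44897591  -0.09845072  32.23404501  36.51452421]
 [ -5.54859967  -4.73965652   0.18197276   3.97560266   4.5811621 ]]
scene press [ 255  130   89   45 2074] (array([526.64660645, 455.72839355]), array([132.55256653, 152.52322388]), 38.67020034790039, 2074, np.float64(96.19023219172912))
[[427.20001220703125, 473.8999938964844], [522.5999755859375, 354.79998779296875], [626.0, 437.6000061035156], [530.7000122070312, 556.7000122070312]]
handle 180 (array([436.34320068, 401.2789917 ]), array([45.04239655, 90.18347931]), 1.4111381769180298, 180, np.float64(75.99263166970555))
[437.43509216 384.71048462] 126.33404805004214
[[-34.44657274 -33.01738735  -0.49307534  34.34242662  38.07312078]
 [-53.2165909   -3.86530017   0.52764462   3.43964058   4.76055311]]
```

```bash
cat >> h.py <<'E'
def rel(target,yaw,frm=None):
    """units for tool-down target (mm) and yaw"""
    s=observe()
    p=np.array(s['tool_pos'])*1000; A=R.from_euler('xyz',s['tcp_rot'],degrees=True)
    if frm is not None: p=np.array(frm[:3]);A=R.from_euler('xyz',[180,0,frm[3]],degrees=True)
    B=R.from_euler('xyz',[180,0,yaw],degrees=True)
    t=A.inv().apply(np.array(target)-p)/60; w=np.degrees((A.inv()*B).as_rotvec())/8
    print('t',t.round(3),'w',w.round(3),'now',p.round(1),s['tcp_rot'].round(2),'F',s['force'].round(1),'gap',round(s['finger_gap'],3))
E
python3 -c "
from h import *
rel([438.3,388,130],127.3)"
```

```text
t [-3.739 -1.822  1.689] w [-0.     0.     3.344] now [284.4 584.5 231.3] [-180.      0.    154.06] F [ 0.2  0.4 -0.6] gap 0.998
```

>>> carry_out([
  {"tx":-1,"ty":-0.5,"wz":0.9,"jaw":47},
  {"tx":-2,"ty":-1,"wz":1.8,"jaw":47},
  {"tx":-3,"ty":-1.5,"wz":2.7,"jaw":47},
  {"tx":-3.74,"ty":-1.82,"wz":3.34,"jaw":47},
  {"tx":-3.74,"ty":-1.82,"wz":3.34,"jaw":47},
  {"tx":-3.74,"ty":-1.82,"tz":0.8,"wz":3.34,"jaw":47},
  {"tx":-3.74,"ty":-1.82,"tz":1.67,"wz":3.34,"jaw":47},
  {"tx":-3.74,"ty":-1.82,"tz":1.67,"wz":3.34,"jaw":47},
])

```text
invalid input at $.series[0]: expected keys tx, ty, tz, wx, wy, wz, jaw
```

```bash
python3 - <<'E'
from h import *
rel([438.3,388,56],127.3)
im=snap('wrist','w2.png'); print(im['eye'],im['orientation'])
im=snap('scene'); cv2.imwrite('pics/s2.png',cv2.resize(im['pixels'][90:290,200:420,::-1],None,fx=3,fy=3))
E
```

```text
t [-3.739 -1.822  2.922] w [-0.     0.     3.344] now [284.4 584.5 231.3] [-180.      0.    154.06] F [ 0.2  0.4 -0.6] gap 0.998
[0.21893266 0.61630434 0.37316271] [1.63307592e+02 1.26271130e-02 6.40662532e+01]
```

View pics/w2.png

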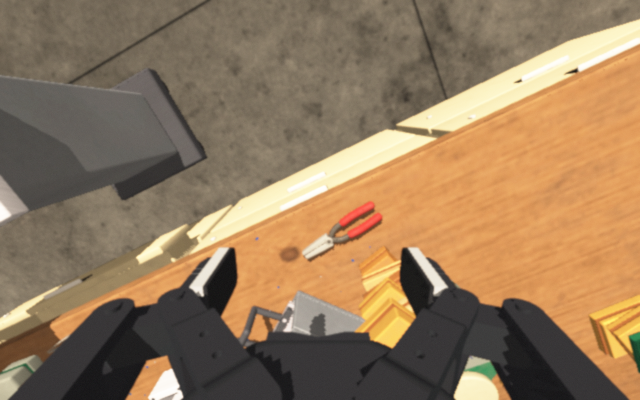

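View pics/s2.png

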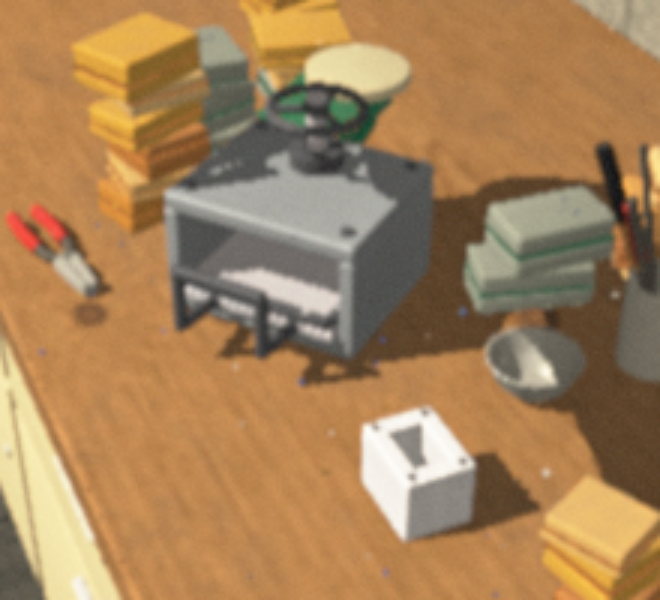

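The call was refused because every key must be present, so nothing moved. Both pictures match the earlier ones. I'll resend with all the keys.

>>> carry_out([
  {"tx":-1,"ty":-0.5,"tz":0,"wx":0,"wy":0,"wz":0.9,"jaw":47},
  {"tx":-2,"ty":-1,"tz":0,"wx":0,"wy":0,"wz":1.8,"jaw":47},
  {"tx":-3,"ty":-1.5,"tz":0,"wx":0,"wy":0,"wz":2.7,"jaw":47},
  {"tx":-3.74,"ty":-1.82,"tz":0,"wx":0,"wy":0,"wz":3.34,"jaw":47},
  {"tx":-3.74,"ty":-1.82,"tz":0,"wx":0,"wy":0,"wz":3.34,"jaw":47},
  {"tx":-3.74,"ty":-1.82,"tz":0.8,"wx":0,"wy":0,"wz":3.34,"jaw":47},
  {"tx":-3.74,"ty":-1.82,"tz":1.67,"wx":0,"wy":0,"wz":3.34,"jaw":47},
  {"tx":-3.74,"ty":-1.82,"tz":1.67,"wx":0,"wy":0,"wz":3.34,"jaw":47},
])

```text
t: 2.5
tool_pos: [0.4348, 0.3867, 0.126]
tcp_rot: [-179.4, -0.0, 127.4]
force: [-1.3, -0.7, 0.6]
finger_gap: 0.469
```

```bash
python3 - <<'E'
from h import *
rel([438.3,388,56],127.3)
im=snap('wrist','w3.png'); print(im['eye'],im['orientation'])
E
```

```text
t [-0.018  0.072  1.166] w [-0.075 -0.004  0.014] now [434.8 386.7 126. ] [-1.7940e+02 -3.0000e-02  1.2741e+02] F [-1.3 -0.7  0.6] gap 0.469
[0.39190567 0.44543354 0.26786612] [163.33071125   0.61667559  37.42172755]
```

View pics/w3.png

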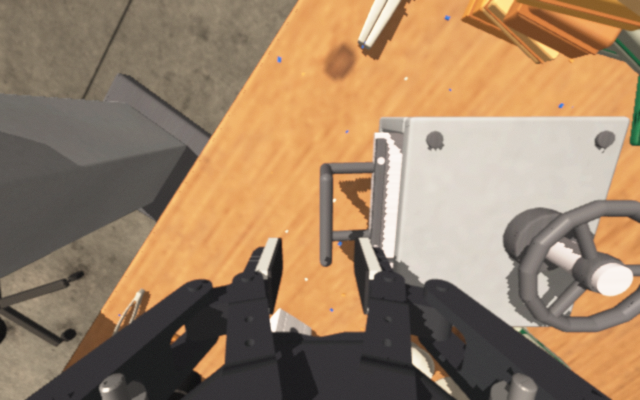

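The wrist view shows the bar running vertically from (326,168) to (326,262), parallel to the pads. I'll check its position by depth.

```bash
python3 - <<'E'
from h import *
rel([438.3,388,56],127.3)
im=snap('wrist');W=cloud(im)
P=W[150:275,312:342].reshape(-1,3)*1000
P=P[(P[:,2]>66)&(P[:,2]<86)]
c=P.mean(0);q=P[:,:2]-c[:2];u,s,vt=np.linalg.svd(q);print(len(P),c,np.degrees(np.arctan2(vt[0,1],vt[0,0])));print(np.percentile(q@vt.T,[0,3,50,97,100],axis=0).T)
z=W[...,2];print('press top',np.nanmedian(W[230:300,450:490,2]))
# housing front top edge & left edges
m=((z>.092)&(z<.103)).astype(np.uint8);m[:, :370]=0;m[340:]=0;m[:110]=0
N,L,S,C=cv2.connectedComponentsWithStats(m);i=1+np.argmax(S[1:,4]);print(S[i],rect(W[L==i]))
E
```

```text
t [-0.016  0.025  1.226] w [-0.031 -0.002  0.014] now [436.8 388.  129.6] [-1.7975e+02 -2.0000e-02  1.2741e+02] F [0.9 0.4 0.2] gap 0.469
1218 [437.43510908 391.36895223  77.86974412] -52.38275236455357
[[-3.28282395e+01 -3.13384455e+01 -1.15402728e+00  3.59098392e+01
   3.92373944e+01]
 [-4.99246942e+00 -4.77474625e+00  1.04977489e-02  4.76449426e+00
   5.05542013e+00]]
press top 0.09725477878095348
[  390   116   227   206 28648] (array([529.79974365, 457.58331299]), array([130.79499817, 148.76208496]), 37.418365478515625, 28648, np.float64(97.15062291266162))
```

>>> carry_out([
  {"tx":0,"ty":0.015,"tz":0.6,"wx":0,"wy":0,"wz":0,"jaw":47},
  {"tx":0,"ty":0.015,"tz":1.2,"wx":0,"wy":0,"wz":0,"jaw":47},
  {"tx":0,"ty":0.015,"tz":1.25,"wx":0,"wy":0,"wz":0,"jaw":47},
  {"tx":0,"ty":0.015,"tz":1.25,"wx":0,"wy":0,"wz":0,"jaw":47},
  {"tx":0,"ty":0.015,"tz":1.25,"wx":0,"wy":0,"wz":0,"jaw":0},
  {"tx":0,"ty":0.015,"tz":1.25,"wx":0,"wy":0,"wz":0,"jaw":0},
  {"tx":0,"ty":0.015,"tz":1.25,"wx":0,"wy":0,"wz":0,"jaw":0},
  {"tx":0,"ty":0.015,"tz":1.25,"wx":0,"wy":0,"wz":0,"jaw":0},
], force=50)

```text
t: 3.6
tool_pos: [0.4402, 0.3895, 0.0584]
tcp_rot: [179.8, -0.0, 127.3]
force: [-1.3, -1.0, 5.6]
finger_gap: 0.09
```

```bash
python3 - <<'E'
from h import *
rel([439-79.5,388.6-60.9,56],127.4)
im=snap('wrist','w4.png')
E
```

```text
t [-0.003 -1.693  0.036] w [ 0.021 -0.    -0.007] now [440.2 389.5  58.4] [179.83  -0.   127.34] F [-1.3 -1.   5.6] gap 0.09
```

View pics/w4.png

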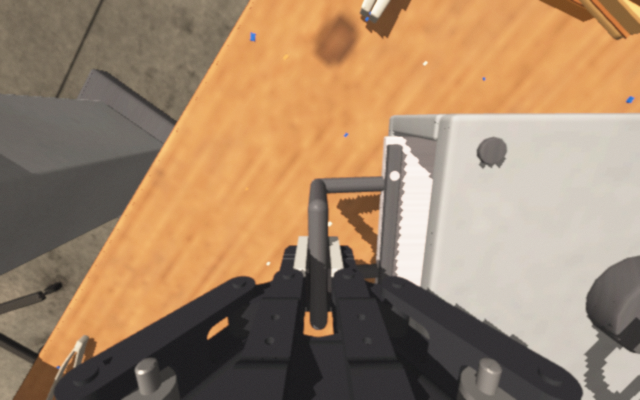

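The pads are closed on the bar with a gap of 0.09. Now I'll pull.

>>> carry_out([
  {"tx":0,"ty":-0.15,"tz":0,"wx":0,"wy":0,"wz":0,"jaw":0},
  {"tx":0,"ty":-0.35,"tz":0,"wx":0,"wy":0,"wz":0,"jaw":0},
  {"tx":0,"ty":-0.55,"tz":0,"wx":0,"wy":0,"wz":0,"jaw":0},
  {"tx":0,"ty":-0.75,"tz":0,"wx":0,"wy":0,"wz":0,"jaw":0},
  {"tx":0,"ty":-0.95,"tz":0,"wx":0,"wy":0,"wz":0,"jaw":0},
  {"tx":0,"ty":-1.15,"tz":0,"wx":0,"wy":0,"wz":0,"jaw":0},
  {"tx":0,"ty":-1.3,"tz":0,"wx":0,"wy":0,"wz":0,"jaw":0},
  {"tx":0,"ty":-1.4,"tz":0,"wx":0,"wy":0,"wz":0,"jaw":0},
  {"tx":0,"ty":-1.45,"tz":0,"wx":0,"wy":0,"wz":0,"jaw":0},
  {"tx":0,"ty":-1.45,"tz":0,"wx":0,"wy":0,"wz":0,"jaw":0},
])

```text
t: 4.9
tool_pos: [0.3711, 0.3364, 0.0584]
tcp_rot: [179.8, 0.0, 127.3]
force: [0.7, -0.6, 9.0]
finger_gap: 0.097
```

>>> carry_out([
  {"tx":0,"ty":-0.05,"tz":0,"wx":0,"wy":0,"wz":0,"jaw":0},
  {"tx":0,"ty":-0.1,"tz":0,"wx":0,"wy":0,"wz":0,"jaw":0},
  {"tx":0,"ty":-0.13,"tz":0,"wx":0,"wy":0,"wz":0,"jaw":0},
  {"tx":0,"ty":-0.13,"tz":0,"wx":0,"wy":0,"wz":0,"jaw":0},
])

```text
t: 5.4
tool_pos: [0.3656, 0.3322, 0.0584]
tcp_rot: [179.6, 0.0, 127.3]
force: [3.7, 2.0, 6.6]
finger_gap: 0.093
```

>>> carry_out([
  {"tx":0,"ty":-0.04,"tz":0,"wx":0,"wy":0,"wz":0,"jaw":0},
  {"tx":0,"ty":-0.08,"tz":0,"wx":0,"wy":0,"wz":0,"jaw":0},
  {"tx":0,"ty":-0.08,"tz":0,"wx":0,"wy":0,"wz":0,"jaw":0},
])

```text
t: 5.78
tool_pos: [0.3657, 0.3323, 0.0586]
tcp_rot: [178.8, 0.0, 127.3]
force: [19.7, 14.6, -11.1]
finger_gap: 0.093
```

>>> carry_out([
  {"tx":0,"ty":-0.03,"tz":0,"wx":0,"wy":0,"wz":0,"jaw":0},
  {"tx":0,"ty":-0.03,"tz":0,"wx":0,"wy":0,"wz":0,"jaw":0},
])

```text
t: 6.02
tool_pos: [0.3657, 0.3323, 0.0586]
tcp_rot: [178.5, 0.0, 127.3]
force: [25.5, 20.1, -16.7]
finger_gap: 0.098
```

The tray is at its stop: 94 mm of travel and then 32 N along the slide. It started about 6 mm out, which matches the handle measurement. Next I relax, release and lift.

>>> carry_out([
  {"tx":0,"ty":0.11,"tz":0,"wx":0,"wy":0,"wz":0,"jaw":0},
  {"tx":0,"ty":0.11,"tz":0,"wx":0,"wy":0,"wz":0,"jaw":40},
  {"tx":0,"ty":0.11,"tz":0,"wx":0,"wy":0,"wz":0,"jaw":40},
  {"tx":0,"ty":0.11,"tz":0,"wx":0,"wy":0,"wz":0,"jaw":40},
  {"tx":0,"ty":0.11,"tz":-0.4,"wx":0,"wy":0,"wz":0,"jaw":40},
  {"tx":0,"ty":0.11,"tz":-1,"wx":0,"wy":0,"wz":0,"jaw":40},
  {"tx":0,"ty":0.11,"tz":-1.8,"wx":0,"wy":0,"wz":0,"jaw":40},
  {"tx":0,"ty":0.11,"tz":-2.6,"wx":0,"wy":0,"wz":0,"jaw":100},
  {"tx":0,"ty":0.11,"tz":-2.6,"wx":0,"wy":0,"wz":0,"jaw":100},
])

```text
t: 7.15
tool_pos: [0.3655, 0.3325, 0.2171]
tcp_rot: [179.5, 0.0, 127.3]
force: [-0.9, -0.5, -1.7]
finger_gap: 0.806
```

```bash
python3 - <<'E'
from h import *
rel([502,221.5,130],90.5)
im=snap('wrist','w5.png');print(im['eye'],im['orientation'])
im=snap('top'); cv2.imwrite('pics/t5.png',cv2.resize(im['pixels'][120:290,160:420,::-1],None,fx=3,fy=3))
E
```

```text
t [-2.85   0.673  1.457] w [ 0.061 -0.019  4.605] now [365.5 332.5 217.1] [1.7950e+02 1.0000e-02 1.2734e+02] F [-0.9 -0.5 -1.7] gap 0.806
[0.32047704 0.38976577 0.35886948] [163.28904862  -0.48937115  37.35127981]
```

View pics/w5.png

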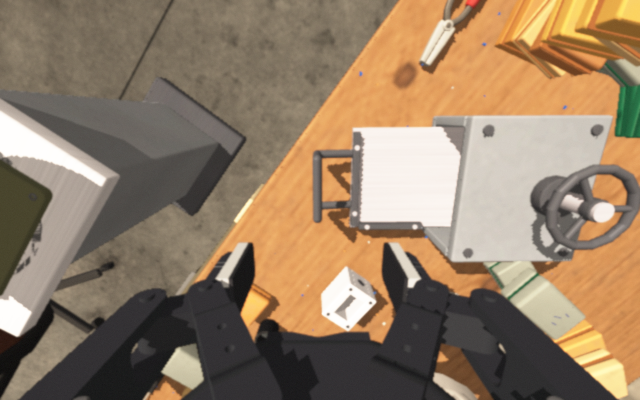

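View pics/t5.png

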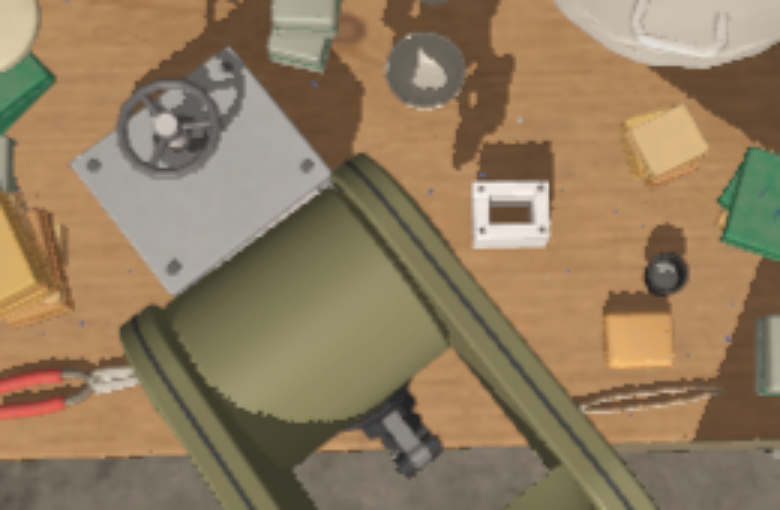

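The wrist view shows the tray fully out: plate at (355–450, 128–225), front stop on its left edge and side stop on its lower edge. Frame, mould and loupe are undisturbed. Now I'll measure the corner and the tray's yaw.

```bash
python3 - <<'E'
from h import *
im=snap('wrist');W=cloud(im)*1000
print('table',np.nanmedian(W[240:260,330:360,2]),'t',observe()['t'])
psi=np.radians(37.4);ex=np.array([np.cos(psi),np.sin(psi)]);ey=np.array([-ex[1],ex[0]])
h=np.array([365.7,332.3])
S=np.stack([(W[...,:2]-h)@ex,(W[...,:2]-h)@ey,W[...,2]],-1)
z=S[...,2]
print('stop z hist',np.histogram(z[125:235,345:450],bins=np.arange(-6,50,4)))
m=(z>20)&(z<45)&(S[...,0]>25)&(S[...,0]<140)&(abs(S[...,1])<80)
P=S[m];print(len(P),rect(P/1000),np.percentile(P,[0,1,99,100],axis=0).round(1).tolist())
m2=m&(z>32.5);P=S[m2];print('stops',len(P))
f=P[(P[:,1]>-45)];f=f[f[:,0]<60];s=P[(P[:,0]>60)&(P[:,0]<125)];s=s[s[:,1]<-40]
for n,q,i in(('front',f,0),('side',s,1)):
    if len(q)>10:
        # inner/outer edges binned
        j=1-i;b=np.arange(q[:,j].min(),q[:,j].max(),6)
        lo=[];hi=[];c=[]
        for a in b:
            k=q[(q[:,j]>=a)&(q[:,j]<a+6)]
            if len(k)>3: lo.append(k[:,i].min());hi.append(k[:,i].max());c.append(a+3)
        print(n,len(q),'lo',np.median(lo),np.degrees(np.polyfit(c,lo,1)[0]),'hi',np.median(hi),np.degrees(np.polyfit(c,hi,1)[0]),'z',np.median(q[:,2]),'extent',q[:,j].min(),q[:,j].max())
# handle
m=(z>66)&(z<86)&(abs(S[...,0])<25)&(abs(S[...,1])<50);P=S[m]
print('handle',np.percentile(P,[1,50,99],axis=0).round(1).tolist(),len(P))
g=(z>40)&(z<52)&(W[...,0]>450)&(W[...,0]<550)&(W[...,1]>170)&(W[...,1]<270)
print('frame',rect(W[g]/1000))
cv2.imwrite('pics/w6.png',cv2.resize(im['pixels'][110:250,300:460,::-1],None,fx=5,fy=4))
E
```

```text
table -0.8584841888644723 t 7.3
stop z hist (array([  95, 1315,    0,    3,   10,   16,   48,  600, 8156,  149, 1077,
         33,    0]), array([-6, -2,  2,  6, 10, 14, 18, 22, 26, 30, 34, 38, 42, 46]))
8671 (array([82.85736847, -0.6317482 ]), array([114.62501526, 123.71374512]), 0.274753600358963, 8671, np.float64(27.304827309016954)) [[25.4, -62.7, 20.4], [31.5, -60.3, 24.9], [138.9, 60.4, 37.2], [140.0, 61.4, 39.3]]
stops 1112
front 618 lo 41.67935756569939 -0.18309176783607523 hi 49.32879311949637 0.03193262189017866 z 36.040813878525455 extent -44.465818321817125 56.50578804789632
side 344 lo -61.58258620655681 0.013597631950473447 hi -54.494664446042485 0.08689914165129108 z 36.04872903406731 extent 60.06298752868606 124.29929578103369
handle [[-4.5, -35.6, 72.5], [-0.3, 2.9, 78.3], [4.7, 35.4, 80.4]] 623
frame (array([503.26669312, 221.25601196]), array([60.76094818, 47.04804993]), 89.80744171142578, 1079, np.float64(44.904442679691684))
```

View pics/w6.png

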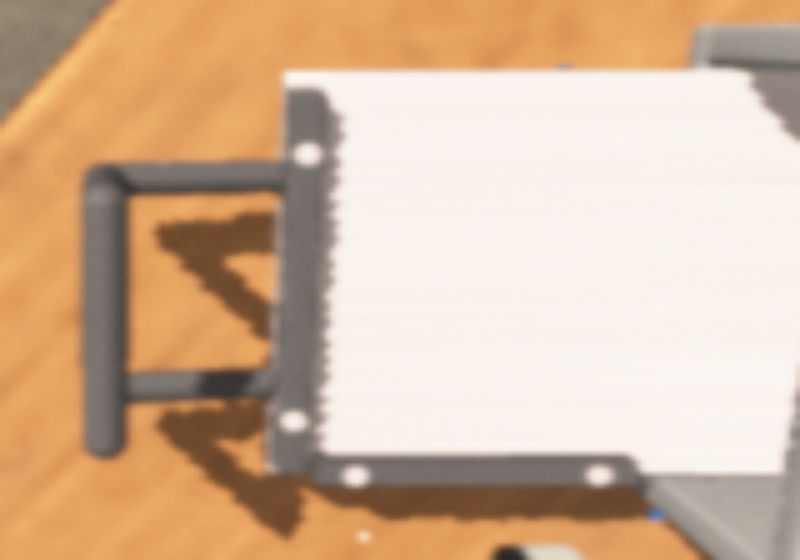

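```bash
python3 - <<'E'
from h import *
rel([502.6,221.5,120],90.3)
E
```

```text
t [-2.857  0.751  1.511] w [-0.015  0.005  4.63 ] now [363.  330.6 210.7] [-179.87   -0.    127.34] F [-0.2 -0.8 -0.4] gap 1.001
```

>>> carry_out([
  {"tx":-0.7,"ty":0.2,"tz":0,"wx":0,"wy":0,"wz":1.2,"jaw":85},
  {"tx":-1.5,"ty":0.4,"tz":0,"wx":0,"wy":0,"wz":2.4,"jaw":85},
  {"tx":-2.3,"ty":0.6,"tz":0,"wx":0,"wy":0,"wz":3.6,"jaw":85},
  {"tx":-2.86,"ty":0.75,"tz":0.3,"wx":0,"wy":0,"wz":4.63,"jaw":85},
  {"tx":-2.86,"ty":0.75,"tz":0.9,"wx":0,"wy":0,"wz":4.63,"jaw":85},
  {"tx":-2.86,"ty":0.75,"tz":1.51,"wx":0,"wy":0,"wz":4.63,"jaw":85},
  {"tx":-2.86,"ty":0.75,"tz":1.51,"wx":0,"wy":0,"wz":4.63,"jaw":85},
  {"tx":-2.86,"ty":0.75,"tz":1.51,"wx":0,"wy":0,"wz":4.63,"jaw":85},
])

```text
t: 8.3
tool_pos: [0.5035, 0.2221, 0.1216]
tcp_rot: [-180.0, 0.0, 90.3]
force: [1.0, -0.6, 0.5]
finger_gap: 0.85
```

```bash
python3 - <<'E'
from h import *
im=snap('wrist','w7.png');W=cloud(im)*1000;z=W[...,2]
g=(z>40)&(z<52)&(W[...,0]>450)&(W[...,0]<550)&(W[...,1]>170)&(W[...,1]<270)
print('frame',rect(W[g]/1000))
rel([502.6,221.5,11],90.3)
E
```

```text
frame (array([503.77914429, 221.71560669]), array([59.77423477, 45.98022842]), 89.99446868896484, 2672, np.float64(45.18128402690208))
t [-0.015 -0.03   1.863] w [ 0.012 -0.003  0.001] now [504.2 222.3 122.8] [ 1.7991e+02 -3.0000e-02  9.0310e+01] F [ 1.  -0.1  1.3] gap 0.852
```

View pics/w7.png

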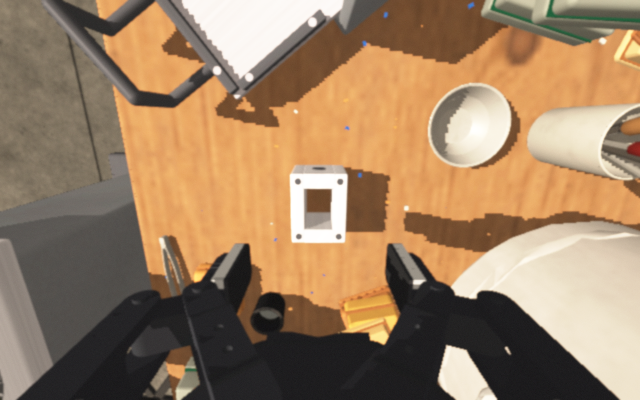

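The wrist view shows the frame at about (320,205), squarely between the pads, with the way down clear.

>>> carry_out([
  {"tx":-0.01,"ty":-0.02,"tz":0.7,"wx":0,"wy":0,"wz":0,"jaw":85},
  {"tx":-0.01,"ty":-0.02,"tz":1.4,"wx":0,"wy":0,"wz":0,"jaw":85},
  {"tx":-0.01,"ty":-0.02,"tz":1.84,"wx":0,"wy":0,"wz":0,"jaw":85},
  {"tx":-0.01,"ty":-0.02,"tz":1.84,"wx":0,"wy":0,"wz":0,"jaw":85},
  {"tx":-0.01,"ty":-0.02,"tz":1.84,"wx":0,"wy":0,"wz":0,"jaw":40},
  {"tx":-0.01,"ty":-0.02,"tz":1.84,"wx":0,"wy":0,"wz":0,"jaw":40},
  {"tx":-0.01,"ty":-0.02,"tz":1.84,"wx":0,"wy":0,"wz":0,"jaw":40},
  {"tx":-0.01,"ty":-0.02,"tz":1.84,"wx":0,"wy":0,"wz":0,"jaw":40},
  {"tx":-0.01,"ty":-0.02,"tz":1.84,"wx":0,"wy":0,"wz":0,"jaw":40},
], force=70)

```text
t: 9.48
tool_pos: [0.5045, 0.2222, 0.014]
tcp_rot: [179.7, -0.1, 90.3]
force: [-0.6, 0.1, 6.1]
finger_gap: 0.53
```

```bash
python3 - <<'E'
from h import *
rel([503,221,11],90.3)
im=snap('wrist','w8.png');W=cloud(im)*1000;z=W[...,2]
im=snap('scene'); cv2.imwrite('pics/s8.png',cv2.resize(im['pixels'][90:340,200:450,::-1],None,fx=2.4,fy=2.4))
E
```

```text
t [-0.02  -0.025  0.05 ] w [ 0.032 -0.011 -0.001] now [504.5 222.2  14. ] [ 1.7975e+02 -9.0000e-02  9.0300e+01] F [-0.6  0.1  6.1] gap 0.53
```

View pics/w8.png

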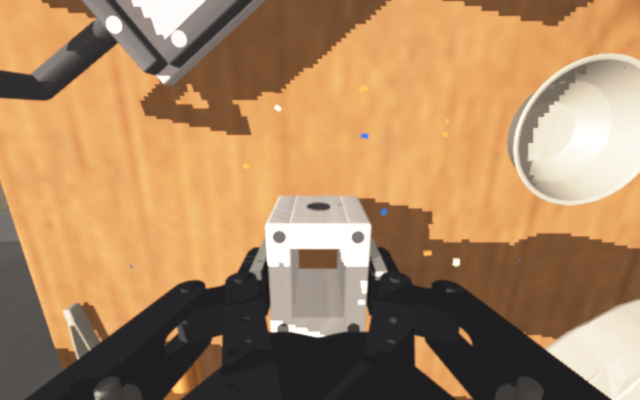

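View pics/s8.png

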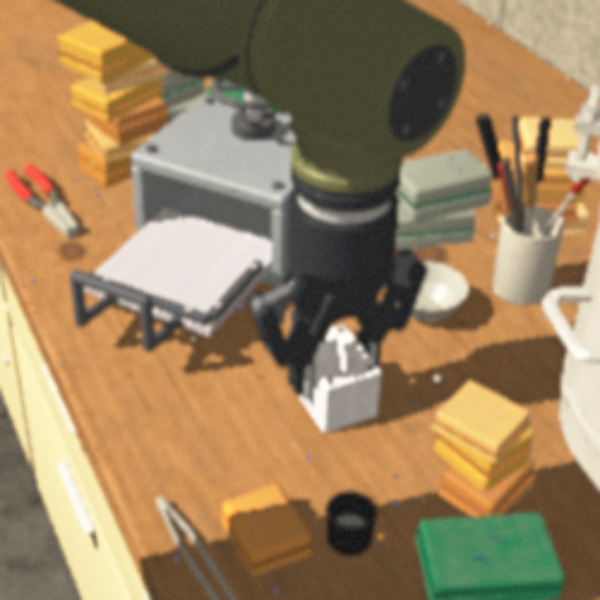

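The frame is gripped with a gap of 0.53, about 45 mm, and its faces are flush with the pads. Now I plan the carry to a hover beside the corner.

```bash
python3 - <<'E'
from h import *
rel([449.5,367.1,95],217.4,frm=[504.5,222.2,14,90.3])
E
```

```text
t [ 2.42  -0.904 -1.35 ] w [ -0.      0.    -15.888] now [504.5 222.2  14. ] [ 1.7975e+02 -9.0000e-02  9.0300e+01] F [-0.7  0.6  7.2] gap 0.531
```

>>> carry_out([
  {"tx":0,"ty":0,"tz":-0.4,"wx":0,"wy":0,"wz":0,"jaw":40},
  {"tx":0,"ty":0,"tz":-1,"wx":0,"wy":0,"wz":-0.8,"jaw":40},
  {"tx":0.2,"ty":-0.1,"tz":-1.35,"wx":0,"wy":0,"wz":-2,"jaw":40},
  {"tx":0.5,"ty":-0.2,"tz":-1.35,"wx":0,"wy":0,"wz":-3.2,"jaw":40},
  {"tx":0.8,"ty":-0.3,"tz":-1.35,"wx":0,"wy":0,"wz":-4.4,"jaw":40},
  {"tx":1.1,"ty":-0.4,"tz":-1.35,"wx":0,"wy":0,"wz":-5.6,"jaw":40},
  {"tx":1.4,"ty":-0.5,"tz":-1.35,"wx":0,"wy":0,"wz":-6.8,"jaw":40},
  {"tx":1.7,"ty":-0.6,"tz":-1.35,"wx":0,"wy":0,"wz":-8,"jaw":40},
  {"tx":2,"ty":-0.75,"tz":-1.35,"wx":0,"wy":0,"wz":-9.2,"jaw":40},
  {"tx":2.42,"ty":-0.9,"tz":-1.35,"wx":0,"wy":0,"wz":-10.4,"jaw":40},
])

```text
t: 10.82
tool_pos: [0.4468, 0.3663, 0.0917]
tcp_rot: [-180.0, -0.0, 173.8]
force: [1.2, 0.8, -4.0]
finger_gap: 0.526
```

>>> carry_out([
  {"tx":0,"ty":0,"tz":0,"wx":0,"wy":0,"wz":-1.2,"jaw":40},
  {"tx":0,"ty":0,"tz":0,"wx":0,"wy":0,"wz":-2.4,"jaw":40},
  {"tx":0,"ty":0,"tz":0,"wx":0,"wy":0,"wz":-3.6,"jaw":40},
  {"tx":0,"ty":0,"tz":0,"wx":0,"wy":0,"wz":-4.8,"jaw":40},
  {"tx":0,"ty":0,"tz":0,"wx":0,"wy":0,"wz":-5.49,"jaw":40},
  {"tx":0,"ty":0,"tz":0,"wx":0,"wy":0,"wz":-5.49,"jaw":40},
  {"tx":0,"ty":0,"tz":0,"wx":0,"wy":0,"wz":-5.49,"jaw":40},
])

```text
t: 11.7
tool_pos: [0.4474, 0.3662, 0.092]
tcp_rot: [-180.0, -0.0, -142.7]
force: [-0.3, 0.6, -2.9]
finger_gap: 0.528
```

```bash
python3 - <<'E'
from h import *
im=snap('wrist','w9.png');W=cloud(im)*1000
print(im['eye'])
rel([449.5,367.1,60],217.4)
im=snap('scene'); cv2.imwrite('pics/s9.png',cv2.resize(im['pixels'][90:340,200:450,::-1],None,fx=2.4,fy=2.4))
rel([449.5,367.1,60],217.4)
E
```

```text
[0.38961531 0.32162792 0.23380682]
t [-0.036 -0.008  0.534] w [ 0.    -0.002 -0.006] now [447.5 366.2  92. ] [ 1.8000e+02 -2.0000e-02 -1.4265e+02] F [ 0.7  0.1 -3.3] gap 0.527
t [-0.035 -0.009  0.534] w [ 0.    -0.001 -0.004] now [447.5 366.3  92.1] [ 1.8000e+02 -1.0000e-02 -1.4263e+02] F [-0.5 -0.4 -3.7] gap 0.524
```

View pics/w9.png

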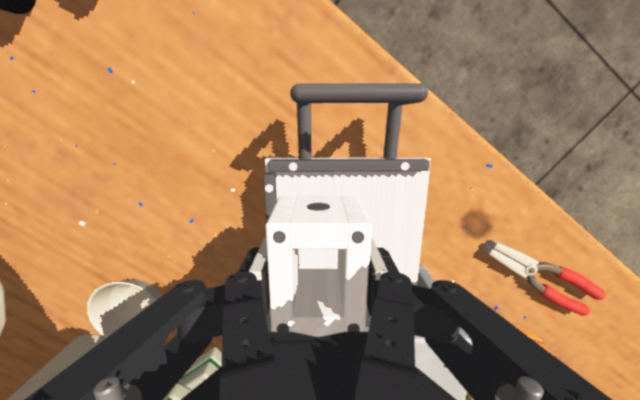

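View pics/s9.png

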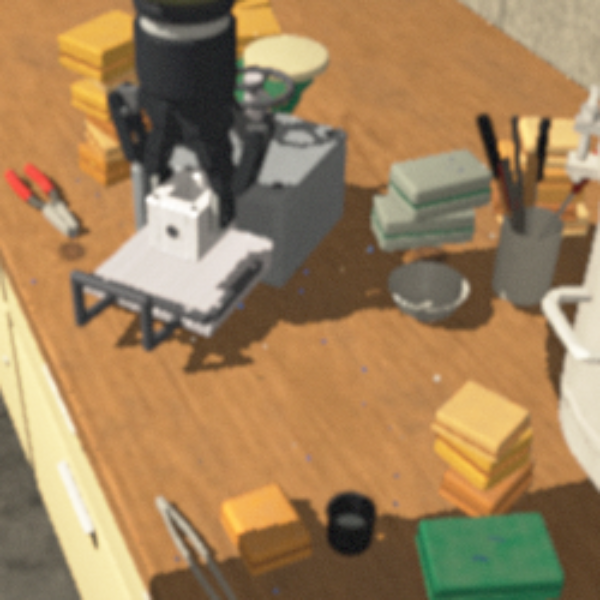

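The frame hangs upright over the plate. In the wrist view it is at (268–372, 200–330), with the front stop at row 165 and the side stop visible at (268,188). I'll check the relative geometry in this picture.

```bash
python3 - <<'E'
from h import *
im=snap('wrist');W=cloud(im)*1000
psi=np.radians(37.4);ex=np.array([np.cos(psi),np.sin(psi)]);ey=np.array([-ex[1],ex[0]])
c=np.array([438.2,319.4])
S=np.stack([(W[...,:2]-c)@ex,(W[...,:2]-c)@ey,W[...,2]],-1);z=S[...,2]
m=np.zeros(z.shape,bool);m[150:180,275:428]=1;m&=(z>33)&(z<42)
P=S[m];b=np.arange(5,100,6);hi=[];lo=[];bc=[]
for a in b:
    k=P[(P[:,1]>=a)&(P[:,1]<a+6)]
    if len(k)>4: hi.append(k[:,0].max());lo.append(k[:,0].min());bc.append(a+3)
print('front stop',len(P),np.median(lo),np.median(hi),np.degrees(np.polyfit(bc,hi,1)[0]),np.degrees(np.polyfit(bc,lo,1)[0]),np.median(P[:,2]))
# side stop
m=np.zeros(z.shape,bool);m[175:280,250:290]=1;m&=(z>33)&(z<42);P=S[m];print('side',np.percentile(P[:,:2],[2,50,98],axis=0).round(1).tolist(),len(P))
# frame top
print('frame top z hist',np.histogram(z[220:250,270:372],bins=np.arange(90,150,5)))
m=np.zeros(z.shape,bool);m[195:335,262:378]=1;m&=(z>113)&(z<128);P=S[m];print('frame',rect(P/1000),np.percentile(P,[1,99],axis=0).round(1))
t=np.array(observe()['tool_pos'])*1000;print('tcp',(t[:2]-c)@ex,(t[:2]-c)@ey,t[2])
m=np.zeros(z.shape,bool);m[180:195,290:420]=1;print('plate z',np.nanmedian(z[m]))
E
```

```text
front stop 1719 -7.769503756765177 -0.08901620581049777 0.06934601950646754 -0.2759429953266963 36.13570229079219
side [[3.6, -8.8], [17.5, -5.2], [35.4, -1.0]] 432
frame top z hist (array([   4,    7,   11,   12,    7,  118, 2773,    5,    0,    0,    0]), array([ 90,  95, 100, 105, 110, 115, 120, 125, 130, 135, 140, 145]))
frame (array([35.5996933 , 31.84311295]), array([55.14392853, 59.46026611]), 89.59693908691406, 9325, np.float64(123.03418307268811)) [[  6.3   8.3 113.6]
 [ 63.   55.6 126.2]]
tcp 35.91683423303073 31.54446424354696 92.0630963364435
plate z 27.1741400416642
```

>>> carry_out([
  {"tx":0,"ty":0,"tz":0.25,"wx":0,"wy":0,"wz":0,"jaw":40},
  {"tx":0,"ty":0,"tz":0.5,"wx":0,"wy":0,"wz":0,"jaw":40},
  {"tx":0,"ty":0,"tz":0.7,"wx":0,"wy":0,"wz":0,"jaw":40},
  {"tx":0,"ty":0,"tz":0.78,"wx":0,"wy":0,"wz":0,"jaw":40},
  {"tx":0,"ty":0,"tz":0.78,"wx":0,"wy":0,"wz":0,"jaw":40},
  {"tx":0,"ty":0,"tz":0.78,"wx":0,"wy":0,"wz":0,"jaw":40},
])

```text
t: 12.6
tool_pos: [0.4481, 0.3666, 0.0459]
tcp_rot: [-180.0, 0.1, -142.6]
force: [0.3, 0.3, -4.8]
finger_gap: 0.527
```

>>> carry_out([
  {"tx":0,"ty":0,"tz":0.02,"wx":0,"wy":0,"wz":0,"jaw":40},
  {"tx":0,"ty":0,"tz":0.035,"wx":0,"wy":0,"wz":0,"jaw":40},
  {"tx":0,"ty":0,"tz":0.035,"wx":0,"wy":0,"wz":0,"jaw":40},
])

```text
t: 12.98
tool_pos: [0.4476, 0.3663, 0.0433]
tcp_rot: [-180.0, 0.0, -142.6]
force: [1.1, 0.5, -3.7]
finger_gap: 0.526
```

>>> carry_out([
  {"tx":0,"ty":0,"tz":0.015,"wx":0,"wy":0,"wz":0,"jaw":40},
  {"tx":0,"ty":0,"tz":0.03,"wx":0,"wy":0,"wz":0,"jaw":40},
  {"tx":0,"ty":0,"tz":0.03,"wx":0,"wy":0,"wz":0,"jaw":40},
])

```text
t: 13.35
tool_pos: [0.4478, 0.3664, 0.0421]
tcp_rot: [-180.0, -0.0, -142.6]
force: [-3.1, -1.5, 1.6]
finger_gap: 0.526
```

The frame touches the plate: Fz went from −3.7 to +1.6 N, and the TCP is at 42.1 mm, which is 14 + 28. Now I slide it towards the corner.

>>> carry_out([
  {"tx":0.02,"ty":-0.04,"tz":0,"wx":0,"wy":0,"wz":0,"jaw":40},
  {"tx":0.04,"ty":-0.08,"tz":0,"wx":0,"wy":0,"wz":0,"jaw":40},
  {"tx":0.07,"ty":-0.11,"tz":0,"wx":0,"wy":0,"wz":0,"jaw":40},
  {"tx":0.07,"ty":-0.11,"tz":0,"wx":0,"wy":0,"wz":0,"jaw":40},
])

```text
t: 13.85
tool_pos: [0.449, 0.3587, 0.0421]
tcp_rot: [-180.0, 0.1, -142.6]
force: [0.9, 1.7, 2.4]
finger_gap: 0.532
```

```bash
cat >> h.py <<'E'
def st():
    psi=np.radians(37.4);ex=np.array([np.cos(psi),np.sin(psi)]);ey=np.array([-ex[1],ex[0]]);c=np.array([438.2,319.4])
    o=observe();t=np.array(o['tool_pos'])*1000;f=np.array(o['force'])
    print('tcp tray',((t[:2]-c)@ex).round(2),((t[:2]-c)@ey).round(2),t[2].round(2),'F tray',(f[:2]@ex).round(1),(f[:2]@ey).round(1),f[2].round(1),'M',o['ft_torque'].round(2),'rot',o['tcp_rot'].round(2),'gap',o['finger_gap'].round(3),'t',o['t'])
E
python3 -c "
from h import *
st()"
```

```text
Traceback (most recent call last):
  File "h.py", line 36, in st
    print('tcp tray',((t[:2]-c)@ex).round(2),((t[:2]-c)@ey).round(2),t[2].round(2),'F tray',(f[:2]@ex).round(1),(f[:2]@ey).round(1),f[2].round(1),'M',o['ft_torque'].round(2),'rot',o['tcp_rot'].round(2),'gap',o['finger_gap'].round(3),'t',o['t'])
                                                                                                                                                                                                                ^^^^^^^^^^^^^^^^^^^^^
AttributeError: 'float' object has no attribute 'round'
```

Next, y towards the side stop in small steps.

```bash
sed -i "s/o\['finger_gap'\].round(3)/round(o['finger_gap'],3)/" h.py; python3 -c "
from h import *
st()"
```

```text
tcp tray 32.5 24.66 42.09 F tray 1.7 0.8 2.4 M [ 0.39  0.05 -0.06] rot [-1.7998e+02  1.0000e-01 -1.4259e+02] gap 0.532 t 13.85
```

>>> carry_out([
  {"tx":0,"ty":-0.02,"tz":0,"wx":0,"wy":0,"wz":0,"jaw":40},
  {"tx":0,"ty":-0.035,"tz":0,"wx":0,"wy":0,"wz":0,"jaw":40},
  {"tx":0,"ty":-0.035,"tz":0,"wx":0,"wy":0,"wz":0,"jaw":40},
])

```text
t: 14.22
tool_pos: [0.4497, 0.3574, 0.042]
tcp_rot: [180.0, 0.0, -142.6]
force: [-2.4, 3.4, 4.9]
finger_gap: 0.528
```

```bash
python3 -c "
from h import *
st()"
```

```text
tcp tray 32.17 23.22 42.04 F tray 0.2 4.2 4.9 M [ 0.71  0.56 -0.1 ] rot [ 1.7995e+02  3.0000e-02 -1.4259e+02] gap 0.528 t 14.225
```

>>> carry_out([
  {"tx":0.02,"ty":-0.02,"tz":0,"wx":0,"wy":0,"wz":0,"jaw":40},
  {"tx":0.04,"ty":-0.03,"tz":0,"wx":0,"wy":0,"wz":0,"jaw":40},
  {"tx":0.04,"ty":-0.03,"tz":0,"wx":0,"wy":0,"wz":0,"jaw":40},
])

```text
t: 14.6
tool_pos: [0.4493, 0.3564, 0.0422]
tcp_rot: [179.8, 0.3, -142.6]
force: [-0.8, 10.4, 1.6]
finger_gap: 0.529
```

```bash
python3 -c "
from h import *
st()"
```

```text
tcp tray 31.32 22.66 42.15 F tray 5.7 8.8 1.6 M [1.98 0.28 0.22] rot [ 179.83    0.3  -142.56] gap 0.529 t 14.6
```

>>> carry_out([
  {"tx":0.02,"ty":-0.01,"tz":0,"wx":0,"wy":0,"wz":0,"jaw":40},
  {"tx":0.04,"ty":-0.02,"tz":0,"wx":0,"wy":0,"wz":0,"jaw":40},
  {"tx":0.04,"ty":-0.02,"tz":0,"wx":0,"wy":0,"wz":0,"jaw":40},
])

```text
t: 14.98
tool_pos: [0.4482, 0.3554, 0.0423]
tcp_rot: [179.7, 0.4, -142.5]
force: [-1.1, 16.0, -0.6]
finger_gap: 0.528
```

```bash
python3 -c "
from h import *
st()"
```

```text
tcp tray 29.82 22.57 42.29 F tray 8.8 13.4 -0.6 M [2.91 0.25 0.51] rot [ 179.73    0.44 -142.53] gap 0.528 t 14.975
```

It is still sliding in x against the side-stop friction. I'll ease y, push x home, then press y again.

>>> carry_out([
  {"tx":0,"ty":0.03,"tz":0.005,"wx":0,"wy":0,"wz":0,"jaw":40},
  {"tx":0.02,"ty":0.03,"tz":0.005,"wx":0,"wy":0,"wz":0,"jaw":40},
  {"tx":0.04,"ty":0.03,"tz":0.005,"wx":0,"wy":0,"wz":0,"jaw":40},
  {"tx":0.04,"ty":0.03,"tz":0.005,"wx":0,"wy":0,"wz":0,"jaw":40},
])

```text
t: 15.48
tool_pos: [0.4476, 0.3551, 0.0425]
tcp_rot: [179.9, 0.7, -142.5]
force: [6.5, 14.7, -4.8]
finger_gap: 0.525
```

```bash
python3 -c "
from h import *
st()"
```

```text
tcp tray 29.2 22.66 42.52 F tray 14.0 7.7 -4.8 M [ 2.57 -1.05  0.3 ] rot [ 179.91    0.7  -142.54] gap 0.525 t 15.475
```

```bash
cat >> h.py <<'E'
def tilt():
    A=R.from_euler('xyz',observe()['tcp_rot'],degrees=True);B=R.from_euler('xyz',[180,0,-142.6],degrees=True)
    print('rotvec to upright, tool axes, deg',np.degrees((A.inv()*B).as_rotvec()).round(2))
E
python3 -c "
from h import *
tilt()"
```

```text
rotvec to upright, tool axes, deg [0.09 0.7  0.06]
```

>>> carry_out([
  {"tx":0,"ty":0,"tz":0.02,"wx":0,"wy":0,"wz":0,"jaw":40},
  {"tx":0,"ty":0,"tz":0.04,"wx":0,"wy":0,"wz":0,"jaw":40},
  {"tx":0,"ty":0,"tz":0.04,"wx":0,"wy":0,"wz":0,"jaw":40},
])

```text
t: 15.85
tool_pos: [0.4478, 0.3553, 0.0422]
tcp_rot: [179.9, 0.6, -142.5]
force: [1.2, 11.3, 8.2]
finger_gap: 0.527
```

```bash
python3 -c "
from h import *
st();tilt()"
```

```text
tcp tray 29.38 22.69 42.23 F tray 7.8 8.2 8.2 M [1.84 0.07 0.27] rot [ 179.91    0.64 -142.54] gap 0.527 t 15.85
rotvec to upright, tool axes, deg [0.09 0.64 0.06]
```

>>> carry_out([
  {"tx":0.01,"ty":0,"tz":0.01,"wx":0,"wy":0.05,"wz":0,"jaw":40},
  {"tx":0.02,"ty":-0.01,"tz":0.02,"wx":0.01,"wy":0.1,"wz":0,"jaw":40},
  {"tx":0.02,"ty":-0.01,"tz":0.02,"wx":0.01,"wy":0.1,"wz":0,"jaw":40},
])

```text
t: 16.23
tool_pos: [0.4478, 0.3552, 0.042]
tcp_rot: [179.9, 0.0, -142.6]
force: [0.4, 13.1, 10.3]
finger_gap: 0.526
```

```bash
python3 -c "
from h import *
st();tilt()"
```

```text
tcp tray 29.4 22.64 42.01 F tray 8.3 10.1 10.3 M [2.4  0.06 0.28] rot [ 179.92    0.   -142.56] gap 0.526 t 16.225
rotvec to upright, tool axes, deg [0.08 0.   0.04]
```

>>> carry_out([
  {"tx":0.02,"ty":-0.01,"tz":0,"wx":0,"wy":0.02,"wz":0,"jaw":40},
  {"tx":0.04,"ty":-0.02,"tz":0,"wx":0.01,"wy":0.04,"wz":0,"jaw":40},
  {"tx":0.04,"ty":-0.02,"tz":0,"wx":0.01,"wy":0.04,"wz":0,"jaw":40},
])

```text
t: 16.6
tool_pos: [0.4478, 0.3552, 0.0421]
tcp_rot: [179.9, 0.1, -142.6]
force: [5.5, 21.9, 2.8]
finger_gap: 0.527
```

```bash
python3 - <<'E'
from h import *
st();tilt()
im=snap('wrist','w10.png');W=cloud(im)*1000
psi=np.radians(37.4);ex=np.array([np.cos(psi),np.sin(psi)]);ey=np.array([-ex[1],ex[0]])
c=np.array([438.2,319.4])
S=np.stack([(W[...,:2]-c)@ex,(W[...,:2]-c)@ey,W[...,2]],-1);z=S[...,2]
# rect patches
m=(z>66)&(z<79)&(S[...,0]>-10)&(S[...,0]<45)&(abs(S[...,1]-23)<40);P=S[m];
print('frame top',len(P),np.percentile(P,[1,50,99],axis=0).round(1).tolist())
fr=P[P[:,0]<25];b=np.arange(2,44,4);lo=[fr[(fr[:,1]>=a)&(fr[:,1]<a+4),0].min() for a in b];print('frame front edge',np.round(lo,1),np.degrees(np.polyfit(b,lo,1)[0]))
m=(z>33)&(z<42)&(abs(S[...,0]+4)<12)&(S[...,1]>-15)&(S[...,1]<115);P=S[m];print('front stop x',np.percentile(P[:,0],[1,50,99]))
q=P[P[:,1]>50];b=np.arange(52,104,4);hi=[q[(q[:,1]>=a)&(q[:,1]<a+4),0].max() for a in b];print('bearing edge beyond frame',np.round(hi,1),np.degrees(np.polyfit(b,hi,1)[0]))
st()
p=im['pixels'];cv2.imwrite('pics/w10c.png',cv2.resize(p[100:360,220:460,::-1],None,fx=2.3,fy=2.3))
im=snap('scene'); cv2.imwrite('pics/s10.png',cv2.resize(im['pixels'][90:340,200:450,::-1],None,fx=2.4,fy=2.4))
E
```

```text
tcp tray 29.33 22.58 42.09 F tray 17.7 14.0 2.8 M [ 3.94 -0.62  0.42] rot [ 1.7988e+02  6.0000e-02 -1.4257e+02] gap 0.527 t 16.6
rotvec to upright, tool axes, deg [0.12 0.06 0.03]
frame top 7118 [[-0.2, -10.5, 66.5], [15.8, 21.8, 73.1], [44.1, 54.6, 78.3]]
frame front edge [-0.4 -0.5 -0.5 -0.5 -0.4 -0.5 -0.6 -0.7 -0.4 -0.6 -0.4] -0.10666659861675834
front stop x [-8.13367673 -3.8897646   5.6898268 ]
bearing edge beyond frame [ 0.1 -0.1 -0.2 -0.2 -0.   0.1 -0.1  0.  -0.  -0.  -0.2 -0.1 -0. ] 0.017573161362720528
tcp tray 29.34 22.57 42.09 F tray 17.3 14.1 1.6 M [ 3.97 -0.61  0.42] rot [ 1.7988e+02  6.0000e-02 -1.4257e+02] gap 0.522 t 16.65
```

View pics/w10c.png

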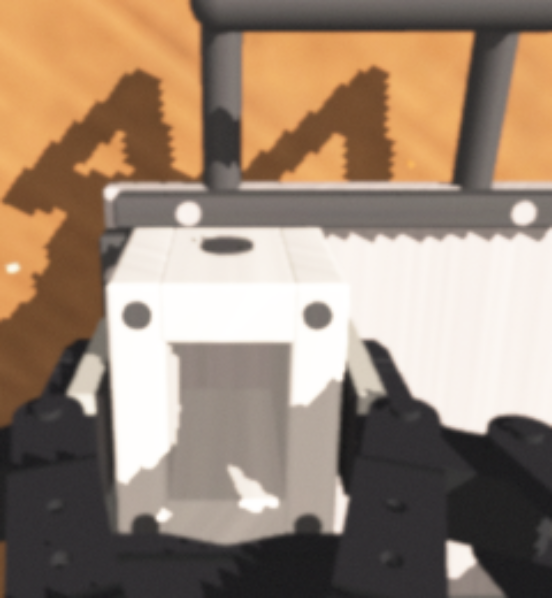

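View pics/s10.png

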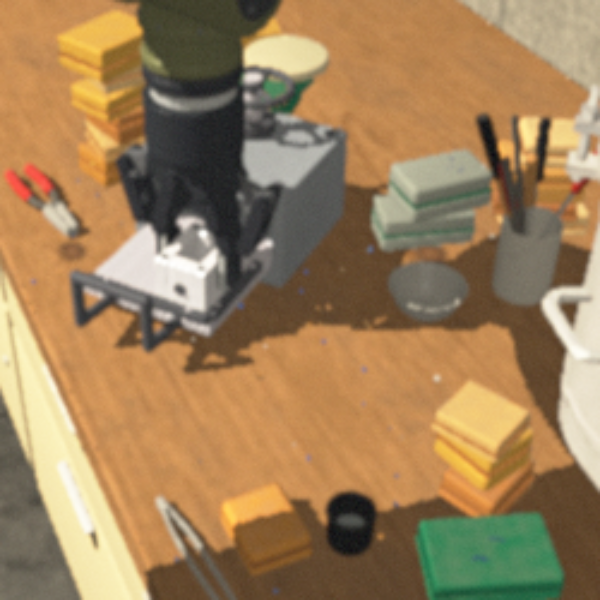

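The front face bears: 2.4 mm commanded moved it only 0.07 mm, with +9 N. The edges line up, with the frame front at −0.5 mm, the stop at 0 and the yaw within about 0.1°. I'll add a touch of down-force and let it settle.

>>> carry_out([
  {"tx":0,"ty":0,"tz":0.02,"wx":0.01,"wy":0.01,"wz":0,"jaw":40},
  {"tx":0,"ty":-0.01,"tz":0.035,"wx":0.02,"wy":0.01,"wz":0,"jaw":40},
  {"tx":0.01,"ty":-0.01,"tz":0.035,"wx":0.02,"wy":0.01,"wz":0,"jaw":40},
  {"tx":0.01,"ty":-0.01,"tz":0.035,"wx":0.02,"wy":0.01,"wz":0,"jaw":40},
  {"tx":0.01,"ty":-0.01,"tz":0.035,"wx":0.02,"wy":0.01,"wz":0,"jaw":40},
  {"tx":0.01,"ty":-0.01,"tz":0.035,"wx":0.02,"wy":0.01,"wz":0,"jaw":40},
  {"tx":0.01,"ty":-0.01,"tz":0.035,"wx":0.02,"wy":0.01,"wz":0,"jaw":40},
])

```text
t: 17.58
tool_pos: [0.4478, 0.3552, 0.042]
tcp_rot: [180.0, 0.0, -142.6]
force: [0.6, 22.2, 12.7]
finger_gap: 0.528
```

```bash
python3 - <<'E'
from h import *
st();tilt()
im=snap('top');cv2.imwrite('pics/t11.png',cv2.resize(im['pixels'][120:290,160:420,::-1],None,fx=3,fy=3))
im=snap('wrist');W=cloud(im)*1000
psi=np.radians(37.4);ex=np.array([np.cos(psi),np.sin(psi)]);ey=np.array([-ex[1],ex[0]]);c=np.array([438.2,319.4])
S=np.stack([(W[...,:2]-c)@ex,(W[...,:2]-c)@ey,W[...,2]],-1);z=S[...,2]
m=(z>33)&(z<42)&(S[...,1]>52)&(S[...,1]<104)&(abs(S[...,0]+4)<9);P=S[m];print('stop x',np.percentile(P[:,0],[1,99]))
st()
E
```

```text
tcp tray 29.39 22.57 42.02 F tray 14.0 17.3 12.7 M [3.95 0.32 0.39] rot [ 1.7997e+02  2.0000e-02 -1.4259e+02] gap 0.528 t 17.575
rotvec to upright, tool axes, deg [0.03 0.02 0.01]
stop x [-8.18104392 -0.11580791]
tcp tray 29.37 22.58 41.98 F tray 12.4 16.5 13.0 M [3.89 0.29 0.39] rot [ 1.7997e+02  2.0000e-02 -1.4259e+02] gap 0.529 t 17.675
```

View pics/t11.png

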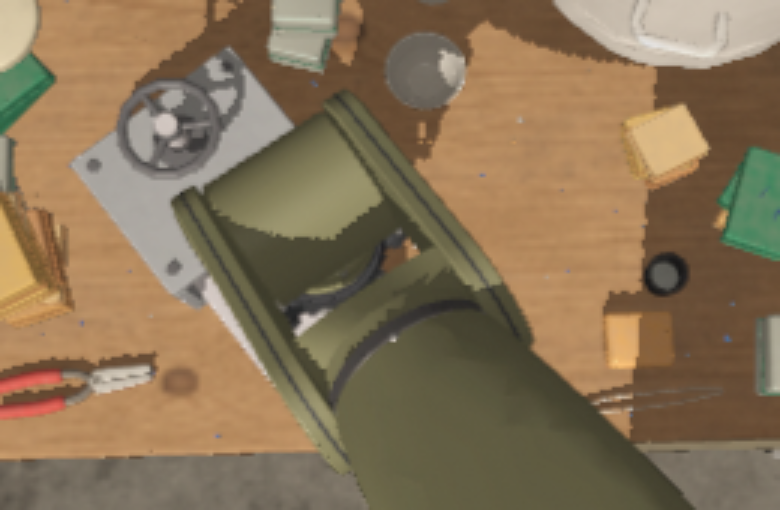

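Everything is stable, upright and square, and the mould and loupe have not moved. I'll add a little more x push so plate friction cannot carry the share, then check and hand in.

>>> carry_out([
  {"tx":0.02,"ty":0,"tz":0,"wx":0,"wy":0.01,"wz":0,"jaw":40},
  {"tx":0.03,"ty":0,"tz":0,"wx":0,"wy":0.02,"wz":0,"jaw":40},
  {"tx":0.03,"ty":0,"tz":0,"wx":0,"wy":0.02,"wz":0,"jaw":40},
  {"tx":0.03,"ty":0,"tz":0,"wx":0,"wy":0.02,"wz":0,"jaw":40},
  {"tx":0.03,"ty":0,"tz":0,"wx":0,"wy":0.02,"wz":0,"jaw":40},
])

```text
t: 18.3
tool_pos: [0.4478, 0.3551, 0.0421]
tcp_rot: [180.0, 0.1, -142.6]
force: [6.0, 24.5, 6.4]
finger_gap: 0.524
```

```bash
python3 - <<'E'
from h import *
st();tilt()
o=observe();import numpy as np
if np.linalg.norm(o['force'])<45: print(robot.sign_off())
E
```

```text
tcp tray 29.33 22.57 42.05 F tray 19.6 15.8 6.4 M [ 4.55 -0.5   0.46] rot [ 1.7997e+02  1.3000e-01 -1.4259e+02] gap 0.524 t 18.3
rotvec to upright, tool axes, deg [0.03 0.13 0.01]
the job is handed in; nothing more can be done
None
```

The job is handed in at 18.3 s. The tray is out at its stop, and the arm is still holding the frame pressed into the corner against both stops.

- **Tray:** I pulled it out by the handle until it stopped after 94 mm, where the pull rose to 32 N. It had started about 6 mm out, judging by the handle position, which accounts for the full 100 mm.
- **Frame:** I gripped it across its width, set it upright on the plate and slid it home. In the last reading the push was about 20 N against the front stop, 16 N against the side stop and 6 N down. At the front stop, extra commanded push moved the frame less than 0.1 mm.
- **Alignment:** The last reading had the tool within 0.15° of upright. The wrist picture showed the frame's front edge within 0.5 mm of the stop face and square to about 0.1°.
- **Mould and loupe:** Both look unmoved in the last top picture.

- **Side stop not seen:** The frame and gripper hid it in the last pictures. That contact rests on the force and on the tool being within 0.5 mm of the expected 23 mm.
- **Refused call:** The first move call was refused because some keys were missing, and nothing moved.

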